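Shut the slide cabinet

TASK

With the fingertips, push both open drawers of the small slide cabinet fully home, then push the cabinet's door on its outside face until it is fully shut. Push gently, so that the cabinet stays standing where it is; grip and lift nothing, keep the fingers off the glass slides and off the door's lining, and leave the bottle, the beaker and the tube rack alone.

Things in the scene. Friction and masses are not known exactly. Their poses are not given: they have to be found in the camera images.
- cabinet: Grey enamel cabinet, 180 deep (x), 196 wide (y), 100 high (all mm), 5 kg, stands loose. Origin: centre of underside; -x points out of its front (to the robot, yaw within 0.25 rad), +y left seen from the robot. Drawer fronts when home lie at x = -90; side walls and bottom reach 9 further forward, the top does not. Two drawers side by side; one door, hinged at the left, covers both when shut.
- drawer_left (a joint): How far the left (+y) drawer is pulled out, in m: 0 = fully home, up to 0.115; it slides along the cabinet's x and opens towards -x. Starts at 0.04 to 0.11. Sliding friction about 1.5 N, no spring, stays where left.
- drawer_right (a joint): The same for the right (-y) drawer.
- drawer_left_face (a point): Centre of the outer face of the left drawer's ivory front panel; axes as the cabinet's. Panel 88 wide (y), 79 high, 6 thick, from z = 9 to 88 mm over the table; drawer centre line at y = +46 of the cabinet. A flat knob, 14 across, stands 7 out of it, centred 19.5 below this point. The drawer is open at the top and full of glass slides.
- drawer_right_face (a point): The same for the right drawer; its centre line is at y = -46 mm of the cabinet.
- slides_left: Row of glass slides standing in the left drawer, 150 long, 74 wide, tops 62 mm over the table, beginning 14 behind the front panel's outer face. Not to be touched by the fingers. Origin: bottom centre of the drawer's front.
- slides_right: The same in the right drawer.
- door (a joint): Door angle in rad: 0 = shut (parallel to the cabinet's front), positive = open; 1.57 = door straight out from the front towards the robot, more = splayed to the left. Starts at 1.55 to 2.1, range 0 to 2.25. Friction hinge (0.06 N m), no spring, stays where left. Its free edge shuts from the robot's side across the front of the drawers, anticlockwise seen from above.
- door_hinge (a point): Point on the vertical hinge axis, 52 mm over the table, at (-105, +102) mm in the cabinet's frame. Axes turn with the door: -y runs from hinge to free edge, -x out of the outside face. The door is a flat panel 6 thick centred on the axis, from 4 to 196 along -y, z = 8 to 96 over the table. When shut its outside face is at x = -108 of the cabinet.
- door_push (a point): Point on the outside face of the door, 140 from the hinge axis, 52 over the table; axes as door_hinge (-x out of the outside face). When the door is open this face looks to the left (+y side).
- door_lining: Cork lining, 2 thick, on the inside face of the door (the side facing the drawers). Not to be touched by the fingers. The origin lies on the hinge axis at table height.
- bottle: Brown reagent bottle, 60 across, 130 high, loose bystander. Origin: centre of its underside.
- beaker: White open beaker, 72 across, 85 high, loose bystander. Origin: centre of its underside.
- tube_rack: Aluminium rack with 8 capped tubes, 52 by 112 by 102 high, loose bystander. Origin: centre of its underside.

How it is judged:
By the outcome, as a careful person would: the job done as asked, in the order asked, and still so for the second after the job is handed in, with the robot touching nothing.
It also fails if it takes over 61 s, if anything falls off the work surface, if the arm or the gripper's body presses on something with over 40 N, if the wrist force passes 120 N, or if a joint passes its speed limit or range.

ROBOT

A 6-joint arm with a two-finger parallel gripper is mounted at the origin on the work surface. World frame = base frame: x ahead of the robot, y to its left, z up, the work surface at z = 0. Lengths are in mm, angles in rad, forces in N, time in s.
With the tool pointing down it reaches from about 275 to 750 mm from the base axis. Payload 10.2 kg.
Tool frame: the origin (TCP) lies at the very end of the fingers, on their centre line; the grasp point (between the pads) lies 19 mm behind it; z points along the fingers, y is the line along which they close (so a half turn about z gives the same grasp; the last joint's range is limited). The gripper opens to 85 mm and grips with 20 to 120 N. Pads are 22 mm wide; open, the fingers measure 114 mm over their backs; the gripper's body (76 mm by 85 mm) begins 54 mm behind the grasp point. The pads swing forward as they close: fully open they stand 13 mm farther back than shut.
Start: joints at [-1.323, 0.313, 1.498, -0, 1.331, -0.223], TCP at [238.129, -467.895, 202.894] pointing down, gripper open.
Joint ranges: [-2.94, 2.94], [-0.97, 2.17], [0.19, 2.56], [-1.23, 4.37], [0.02, 3.11], [-2.88, 2.88]. Speed limits (rad/s): [2.39, 2.39, 3.01, 3.14, 3.14, 3.14].

INTERFACE

Orientations are given as a unit quaternion [w, x, y, z].
In Python, from rig import ctrl gives the robot as it stands.
- The arm moves only by the shell command python3 -m inch 'ROWS' [OPENING] [FORCE]. ROWS is text: rows parted by semicolons, each of 6 numbers parted by spaces: the shift along the tool's x, y, z in mm, then the turn, a rotation vector about the tool's x, y, z in units of 6 degrees (1.0 is 6 degrees). A call has exactly 10 rows; each row shifts and turns the commanded pose from where the row before left it, along the tool's axes as they then stand; what a row does not reach is not made up. A row lasts 1/12 s, in which the tool goes at most 41.7 mm and 7.16 degrees, less where a joint would pass 70% of its speed; a pose out of reach is approached as far as the arm can. A call with a gripper value outside its range is refused whole. OPENING is the opening, from 0 (shut) to 1 (fully open), set as the call begins (- or left out, the last holds). The fingers move at their own pace and stop on an object; FORCE is the grip in N (left out, the last holds). Time passes only in rows, so rows that do not move let the fingers close, or fill a call up. It gives the time, the measured TCP pose, the force, the opening and the grip force at its end, in the units of the state.
- ctrl.sense(): the state, without advancing time (a new reading comes with each control period).
- ctrl.capture(name): name is "scene" or "top" or "wrist"; returns a dict with "image" (420x560x3 uint8, red, green, blue), "intrinsics" (3x3 intrinsics, pixels), "D" ([k1, k2, p1, p2, k3] as OpenCV has them; the pictures are not rectified), "rvec" (rotation vector, rad) and "tvec" (3), from world to camera coordinates, as OpenCV has them. Camera axes: x right, y down, z forward; pixel columns grow to the right and rows downward; lengths in mm; the calibration is good to about 2 mm. A picture is of the moment at which its call begins. There is no depth.
- ctrl.finish_job(): hands the job in; it is judged then, once.
The state is a dict: "time_s": time; "joints": joint angles; "dq": joint speeds; "tau": joint torques, N m; "eef_pos": TCP position; "ee_rot": TCP orientation; "force": force on the tool from outside, world axes, zero at the start; "wrist_torque": the same for the moment, N m; "grip_width": opening from 0.0 (shut) to 1.0 (fully open); "grip_force": force on a finger pad.
Only numpy, scipy, OpenCV 4.12 (cv2) and the standard library are available. Lean on these libraries where they do the work, as an engineer would, in place of code of your own. Each camera call takes 0.05 s, during which the arm holds its last target. There are 200 camera calls.

## Working session

There is one attempt and no reset: what is moved stays moved. The work goes in short steps, Python scripts to look and compute and a shell command to move; the robot and the scene stay as the last step left them, time stands still between calls to the robot, and variables do not carry over. Pictures are saved under pics/ and viewed, at most 10 in all, crops included, and the job is handed in when it is done.

```bash
mkdir -p pics; ls; python3 - <<'E'
from rig import ctrl
import cv2,pickle
d={}
for n in ("scene","top"):
    c=ctrl.capture(n); d[n]=c
    cv2.imwrite(f"pics/{n}0.png",c["image"][:,:,::-1])
pickle.dump(d,open("cap0.pkl","wb"))
s=ctrl.sense(); print(s)
E
```

```text
pics
{'time_s': 0.1, 'joints': array([-1.32342306e+00,  3.13406117e-01,  1.49833760e+00,  1.84022283e-05,
        1.33103333e+00, -2.23412145e-01]), 'dq': array([-0.00079748, -0.00275716, -0.00118381,  0.00056846,  0.00222016,
       -0.00041098]), 'tau': array([ 1.80615181e-03, -4.12902009e+01, -2.60140872e+01, -2.50948560e-04,
        3.03059453e-03,  7.01475400e-06]), 'eef_pos': array([ 238.05554045, -467.63344318,  202.39500803]), 'ee_rot': array([-5.92261201e-04,  9.72423168e-01,  2.33222710e-01,  1.84129401e-06]), 'force': array([-0.80591668,  0.16979028,  0.67221892]), 'wrist_torque': array([-0.01663166,  0.0501012 , -0.00206155]), 'grip_force': 0.0, 'grip_width': 0.9981914330605991}
```

View pics/scene0.png

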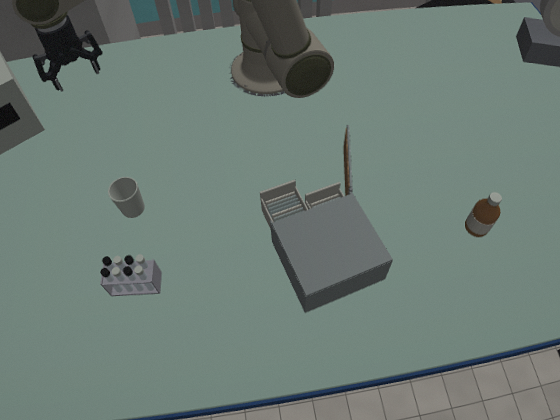

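View pics/top0.png

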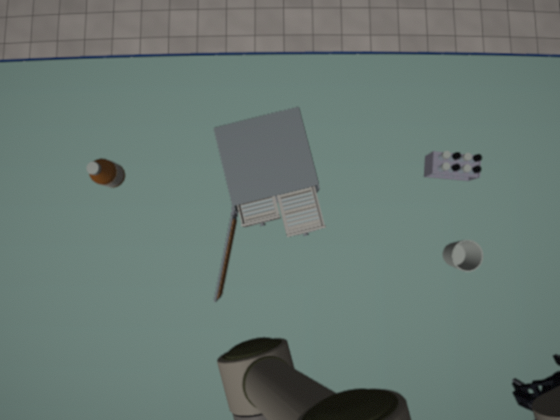

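The scene view shows the cabinet at about (330,250), with the door open towards the robot and both drawers part open. In the top view the cabinet top has corners (215,127), (299,107), (318,186) and (233,205). The drawer fronts are near (262,223) and (307,232), and the door runs from (236,207) to (218,298). Next I'll enlarge this area.

```bash
cat > h.py <<'E'
import numpy as np,cv2
def ray(c,px,z):
    "pixel(s) -> world points on plane height z"
    K,D=np.array(c["intrinsics"],float),np.array(c["D"],float)
    u=cv2.undistortPoints(np.array(px,float).reshape(-1,1,2),K,D).reshape(-1,2)
    R=cv2.Rodrigues(np.array(c["rvec"],float))[0];t=np.array(c["tvec"],float).ravel()
    d=np.c_[u,np.ones(len(u))]@R; o=-R.T@t
    return o+d*((z-o[2])/d[:,2])[:,None]
E
python3 - <<'E'
import pickle,cv2
from h import *
c=pickle.load(open("cap0.pkl","rb"))["top"]; im=c["image"][:,:,::-1]
cv2.imwrite("pics/crop1.png",cv2.resize(im[90:310,190:350],None,fx=2.7*1.0,fy=2.7,interpolation=cv2.INTER_CUBIC)) 
p=ray(c,[(215,127),(299,107),(318,186),(233,205)],100);print(p.round())
print(p.mean(0))
for a,b in((0,1),(1,2),(2,3),(3,0)):
    v=p[b]-p[a];print(np.linalg.norm(v),np.arctan2(v[1],v[0]))
print(ray(c,[(242,226),(282,219),(289,236),(326,226)],88).round())
print(ray(c,[(236,207),(218,298)],96).round())
print("bottle,beaker,rack",ray(c,[(100,172),(462,255),(453,165)],90).round())
E
```

```text
[[743. 155. 100.]
 [786. -31. 100.]
 [609. -70. 100.]
 [569. 116. 100.]]
[676.66306602  42.48895715 100.        ]
191.23358247851758 -1.3425945163226973
180.98799534566436 -2.922060020626797
189.9928126489866 1.782541329844369
177.85491759519877 0.2265009817213763
[[524.  97.  88.]
 [538.   9.  88.]
 [501.  -6.  88.]
 [522. -87.  88.]]
[[565. 109.  96.]
 [368. 149.  96.]]
bottle,beaker,rack [[ 647.  416.   90.]
 [ 454. -389.   90.]
 [ 655. -375.   90.]]
```

View pics/crop1.png

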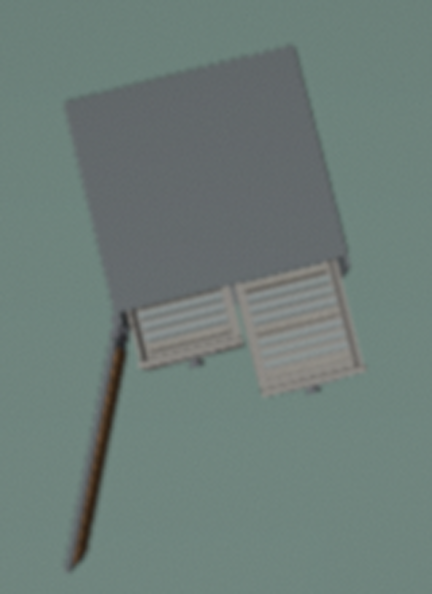

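```bash
python3 -m inch '0 0 0 0 0 0.8;0 0 0 0 0 0.8;0 0 0 0 0 0.8;21 -25 0 0 0 0;21 -25 0 0 0 0;21 -25 0 0 0 0;21 -25 0 0 0 0;21 -25 0 0 0 0;21 -25 0 0 0 0;21 -25 0 0 0 0' 0 20; python3 -m inch '21 -25 0 0 0 0;21 -25 0 0 0 0;21 -25 0 0 0 0;21 -25 0 0 0 0;21 -25 0 0 0 0;21 -25 0 0 0 0;14 -14 0 0 0 0;0 0 10 0 0 0;0 0 20 0 0 0;0 0 20 0 0 0'
```

```text
time_s: 0.93
eef_pos: [343.8, -263.5, 202.8]
ee_rot: [-0.0, 0.994, 0.109, -0.0]
force: [0.5, -0.2, 0.1]
grip_width: -0.006
grip_force: 0.0
time_s: 1.77
eef_pos: [444.7, -74.1, 152.4]
ee_rot: [0.0, 0.994, 0.11, 0.0]
force: [-0.3, -0.4, -0.5]
grip_width: -0.001
grip_force: 0.0
```

```bash
python3 -m inch '0 -8 10 0 0 0;0 -8 10 0 0 0;0 0 10 0 0 0;0 0 15 0 0 0;0 0 15 0 0 0;0 0 15 0 0 0;0 0 10 0 0 0;0 0 5 0 0 0;0 0 0 0 0 0;0 0 0 0 0 0'; python3 - <<'E'
from rig import ctrl
import cv2,pickle,numpy as np
d={n:ctrl.capture(n) for n in("top","wrist","scene")}
pickle.dump(d,open("cap1.pkl","wb"))
z=[cv2.resize(d["top"]["image"][130:320,190:380],(400,400)),cv2.resize(d["scene"]["image"][100:300,220:420],(400,400))]
cv2.imwrite("pics/a1.png",np.hstack(z)[:,:,::-1])
E
```

```text
time_s: 2.6
eef_pos: [441.1, -59.0, 63.1]
ee_rot: [0.0, 0.994, 0.11, 0.0]
force: [0.7, -0.0, 0.6]
grip_width: -0.0
grip_force: 0.0
```

View pics/a1.png

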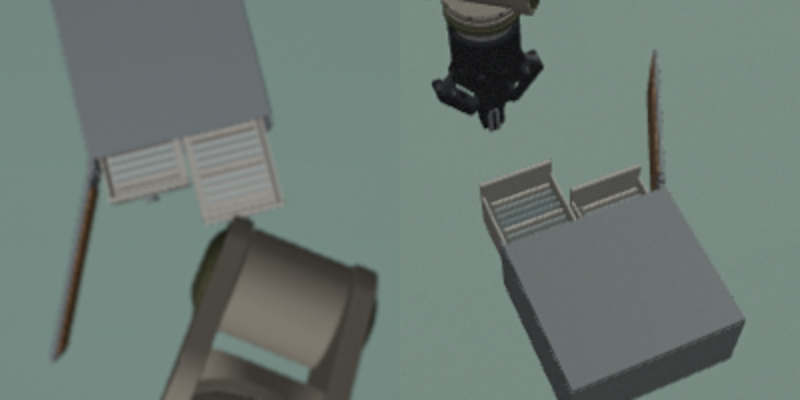

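The right half of a1 shows the shut fingertips at about (492,120), in front of the right drawer at (515,180). I'll push the right drawer now.

```bash
python3 -m inch '8 0 0 0 0 0;8 0 0 0 0 0;8 0 0 0 0 0;8 0 0 0 0 0;7 0 0 0 0 0;5 0 0 0 0 0;4 0 0 0 0 0;4 0 0 0 0 0;4 0 0 0 0 0;4 0 0 0 0 0';python3 -m inch '4 0 0 0 0 0;4 0 0 0 0 0;5 0 0 0 0 0;5 0 0 0 0 0;5 0 0 0 0 0;5 0 0 0 0 0;5 0 0 0 0 0;5 0 0 0 0 0;5 0 0 0 0 0;5 0 0 0 0 0'; python3 -m inch '5 0 0 0 0 0;5 0 0 0 0 0;4 0 0 0 0 0;4 0 0 0 0 0;3 0 0 0 0 0;3 0 0 0 0 0;2 0 0 0 0 0;2 0 0 0 0 0;0 0 0 0 0 0;0 0 0 0 0 0'
```

```text
time_s: 3.58
eef_pos: [499.8, -45.8, 62.9]
ee_rot: [-0.0, 0.994, 0.109, -0.0]
force: [0.1, 0.5, -0.1]
grip_width: -0.005
grip_force: 0.0
time_s: 4.42
eef_pos: [546.8, -35.3, 62.9]
ee_rot: [0.0, 0.994, 0.11, -0.0]
force: [0.3, 0.4, -0.1]
grip_width: -0.0
grip_force: 0.0
time_s: 5.25
eef_pos: [573.7, -29.3, 62.9]
ee_rot: [-0.0, 0.994, 0.11, -0.0]
force: [-0.1, 0.2, 0.1]
grip_width: -0.001
grip_force: 0.0
```

```bash
cat > look.py <<'E'
import sys
from rig import ctrl
import cv2,pickle,numpy as np
d={n:ctrl.capture(n) for n in("top","scene")}
pickle.dump(d,open("cap.pkl","wb"))
z=[cv2.resize(d["top"]["image"][130:320,190:380],(400,400)),cv2.resize(d["scene"]["image"][100:300,220:420],(400,400))]
cv2.imwrite(f"pics/{sys.argv[1]}.png",np.hstack(z)[:,:,::-1])
E
python3 look.py b
```

```text
(no output)
```

View pics/b.png

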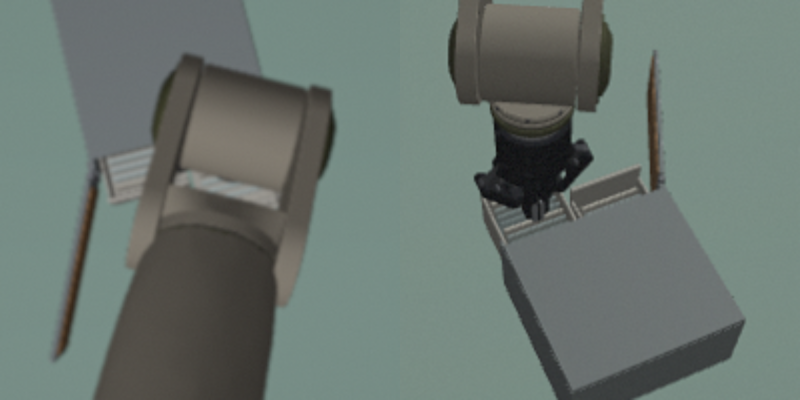

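```bash
python3 - <<'E'
import pickle,cv2
from h import *
from rig import ctrl
d=pickle.load(open("cap.pkl","rb"));c=d["scene"];s=ctrl.sense();print(s["eef_pos"],s["force"],s["joints"])
def pr(p,c): return cv2.projectPoints(np.array(p,float).reshape(-1,1,3),c["rvec"],c["tvec"],c["intrinsics"],c["D"])[0].reshape(-1,2)
P=pr([s["eef_pos"],s["eef_pos"]+[0,0,30],(511,-43,88),(599.5,-22.8,88),(579,67,88)],c)
print(((P-[220,100])*2+[400,0]).round())
# scene-view: recheck drawer fronts in first scene capture, top edge corners (a1 px)
c=pickle.load(open("cap1.pkl","rb"))["scene"]
q=np.array([(481,186),(550,162),(572,187),(640,167)]);print(ray(c,(q-[400,0])/2+[220,100],88).round())
cv2.imwrite("pics/c.png",cv2.resize(d["scene"]["image"][140:240,235:365],(780,600),interpolation=cv2.INTER_CUBIC)[:,:,::-1])
E
```

```text
[573.58715263 -29.3261364   62.91411178] [0.22465635 0.05069287 0.08450651] [-2.54976286e-01  5.60718146e-01  1.51487569e+00 -2.59242386e-05
  1.06608499e+00  1.09640657e+00]
[[533. 227.]
 [532. 212.]
 [512. 171.]
 [542. 233.]
 [619. 206.]]
[[525. -80.  88.]
 [506.   2.  88.]
 [545.  21.  88.]
 [531. 103.  88.]]
```

View pics/c.png

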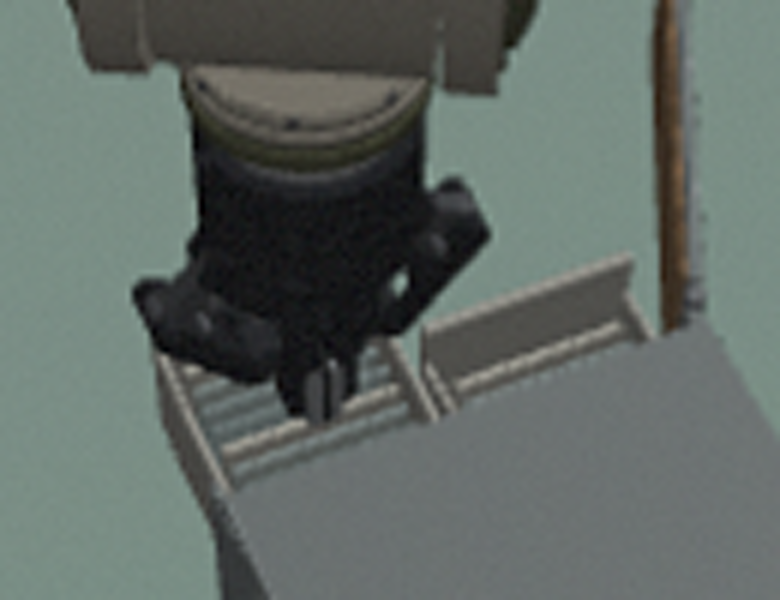

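```bash
python3 - <<'E'
import pickle,cv2
from h import *
from rig import ctrl
w=ctrl.capture("wrist")["image"];t=ctrl.capture("top")["image"]
a=pickle.load(open("cap1.pkl","rb"));
print(a["scene"]["image"].mean(), t.mean())
c=a["scene"];P=cv2.projectPoints(np.array([[441.1,-59,63.1]]),c["rvec"],c["tvec"],c["intrinsics"],c["D"])[0].ravel();print((P-[220,100])*2+[400,0])
im=np.hstack([cv2.resize(w,(400,300)),cv2.resize(t[190:250,260:340],(400,300),interpolation=cv2.INTER_CUBIC)])
im=np.vstack([im,np.hstack([cv2.resize(a["wrist"]["image"],(400,300)),cv2.resize(a["top"]["image"][190:250,260:340],(400,300),interpolation=cv2.INTER_CUBIC)])])
cv2.imwrite("pics/e.png",im[:,:,::-1])
E
```

```text
118.11980725623583 117.39278061224489
[490.81692289 138.60469364]
```

View pics/e.png

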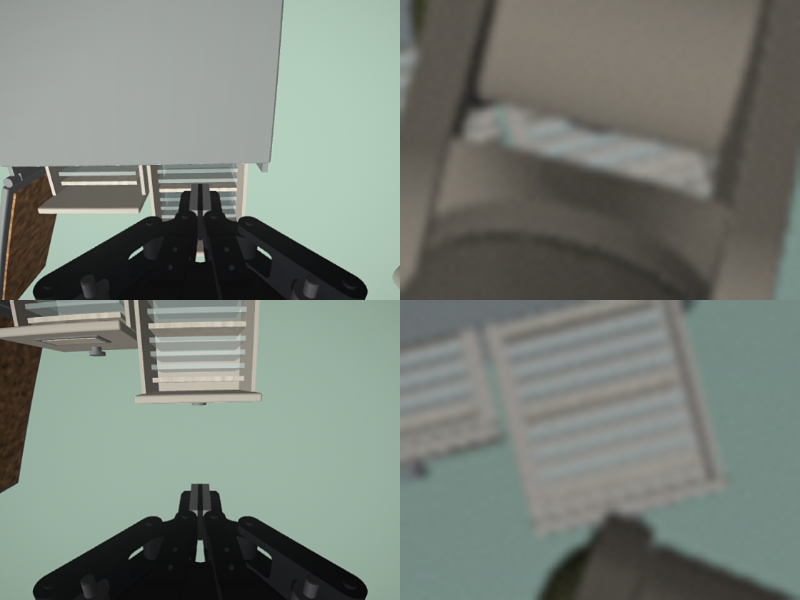

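Picture e shows the tips (200,185) above the right drawer's slides. They cleared the panel without touching it, so the real fingertips are well above the reported z. I'll go up, back out and descend lower, measuring the tip height in the images.

```bash
python3 -m inch '0 0 -10 0 0 0;0 0 -15 0 0 0;0 0 -15 0 0 0;-15 0 0 0 0 0;-20 0 0 0 0 0;-25 0 0 0 0 0;-25 0 0 0 0 0;-25 0 0 0 0 0;-20 0 0 0 0 0;0 0 0 0 0 0';python3 -m inch '0 0 10 0 0 0;0 0 10 0 0 0;0 0 10 0 0 0;0 0 10 0 0 0;0 0 8 0 0 0;0 0 7 0 0 0;0 0 5 0 0 0;0 0 5 0 0 0;0 0 0 0 0 0;0 0 0 0 0 0'
python3 - <<'E'
from rig import ctrl
import cv2,pickle,numpy as np
d={n:ctrl.capture(n) for n in("top","wrist","scene")};d["s"]=ctrl.sense()
pickle.dump(d,open("cap2.pkl","wb"))
im=np.hstack([cv2.resize(d["scene"]["image"][100:200,210:310],(400,400),interpolation=cv2.INTER_CUBIC),cv2.resize(d["wrist"]["image"],(400,400))])
cv2.imwrite("pics/f.png",im[:,:,::-1])
c=d["scene"];t=d["s"]["eef_pos"]
for z in (0,10,20,30):
  P=cv2.projectPoints(np.array([t+[11,2,z]]),c["rvec"],c["tvec"],c["intrinsics"],c["D"])[0].ravel();print(z,(P-[210,100])*4)
E
```

```text
time_s: 6.28
eef_pos: [444.3, -57.8, 103.6]
ee_rot: [-0.0, 0.994, 0.109, -0.0]
force: [0.9, -1.0, 0.5]
grip_width: 0.001
grip_force: 0.0
time_s: 7.12
eef_pos: [446.9, -57.6, 38.0]
ee_rot: [-0.0, 0.994, 0.11, 0.0]
force: [0.1, 0.2, -0.2]
grip_width: -0.002
grip_force: 0.0
0 [232.97301033 323.04781841]
10 [232.15372764 313.303236  ]
20 [231.32245075 303.40965686]
30 [230.4789358  293.36387937]
```

View pics/f.png

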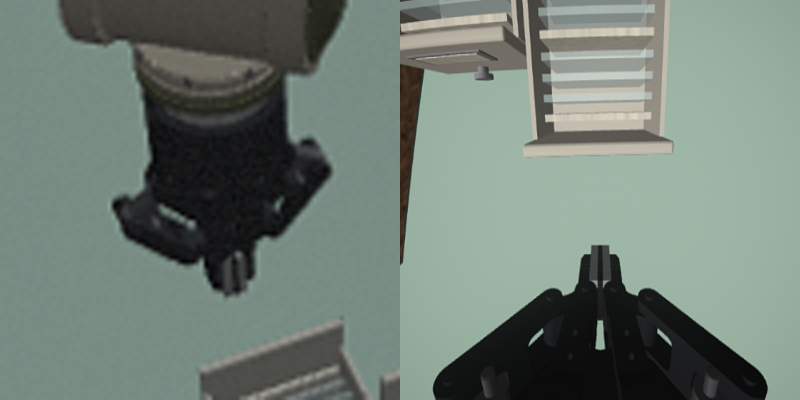

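The tip end is at (233,295) in picture f, about 28 mm above the reported z. The real tip height is therefore about 66 mm, below the panel top at 88. I'll raise it 6 mm so the knuckles clear the cabinet, then push with force readings.

```bash
python3 -m inch '8 0 -6 0 0 0;8 0 0 0 0 0;8 0 0 0 0 0;8 0 0 0 0 0;5 0 0 0 0 0;4 0 0 0 0 0;4 0 0 0 0 0;4 0 0 0 0 0;4 0 0 0 0 0;4 0 0 0 0 0';python3 -m inch '4 0 0 0 0 0;4 0 0 0 0 0;4 0 0 0 0 0;4 0 0 0 0 0;4 0 0 0 0 0;4 0 0 0 0 0;4 0 0 0 0 0;4 0 0 0 0 0;4 0 0 0 0 0;4 0 0 0 0 0'
python3 - <<'E'
from rig import ctrl
import cv2,pickle,numpy as np
d={n:ctrl.capture(n) for n in("top","wrist","scene")};d["s"]=ctrl.sense()
pickle.dump(d,open("cap3.pkl","wb"))
im=np.hstack([cv2.resize(d["scene"]["image"][130:230,240:340],(400,400),interpolation=cv2.INTER_CUBIC),cv2.resize(d["wrist"]["image"],(400,400))])
cv2.imwrite("pics/g.png",im[:,:,::-1])
E
```

```text
time_s: 8.1
eef_pos: [502.4, -45.1, 43.8]
ee_rot: [-0.0, 0.994, 0.11, -0.0]
force: [-1.5, 0.6, 0.2]
grip_width: -0.001
grip_force: 0.9
time_s: 8.93
eef_pos: [541.9, -36.4, 43.9]
ee_rot: [-0.0, 0.994, 0.11, -0.0]
force: [-2.5, 1.5, -0.5]
grip_width: 0.0
grip_force: 0.9
```

View pics/g.png

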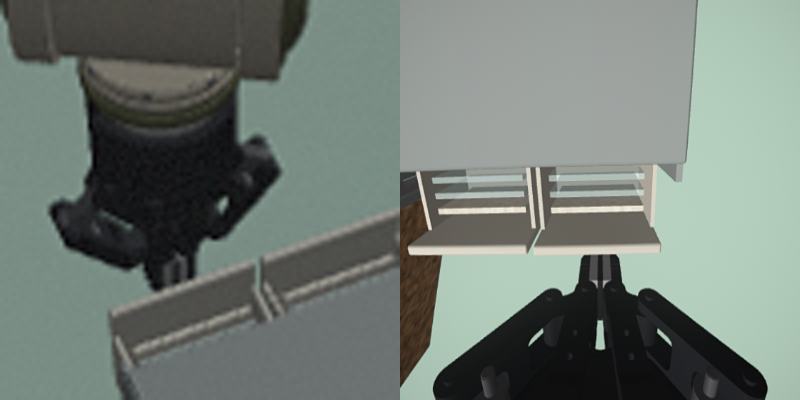

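Picture g shows the right drawer following the fingers, with its face at (598,245) level with the left drawer's. I'll continue.

```bash
python3 -m inch '4 0 0 0 0 0;4 0 0 0 0 0;4 0 0 0 0 0;4 0 0 0 0 0;4 0 0 0 0 0;4 0 0 0 0 0;4 0 0 0 0 0;4 0 0 0 0 0;3 0 0 0 0 0;2 0 0 0 0 0';python3 -m inch '1 0 0 0 0 0;1 0 0 0 0 0;1 0 0 0 0 0;1 0 0 0 0 0;1 0 0 0 0 0;0 0 0 0 0 0;0 0 0 0 0 0;0 0 0 0 0 0;0 0 0 0 0 0;0 0 0 0 0 0'
```

```text
time_s: 9.92
eef_pos: [577.9, -28.3, 43.8]
ee_rot: [-0.0, 0.994, 0.11, -0.0]
force: [-2.0, 0.4, -0.3]
grip_width: -0.004
grip_force: 0.8
time_s: 10.75
eef_pos: [582.7, -27.5, 44.0]
ee_rot: [0.0, 0.994, 0.109, 0.0]
force: [-0.7, -0.1, 0.4]
grip_width: 0.001
grip_force: 0.1
```

```bash
python3 -m inch '1 0 0 0 0 0;1 0 0 0 0 0;1 0 0 0 0 0;1 0 0 0 0 0;0.5 0 0 0 0 0;0.5 0 0 0 0 0;0 0 0 0 0 0;0 0 0 0 0 0;0 0 0 0 0 0;0 0 0 0 0 0';python3 -m inch '0.5 0 0 0 0 0;0 0 0 0 0 0;0.5 0 0 0 0 0;0 0 0 0 0 0;0.5 0 0 0 0 0;0 0 0 0 0 0;0 0 0 0 0 0;0 0 0 0 0 0;0 0 0 0 0 0;0 0 0 0 0 0'
```

```text
time_s: 11.58
eef_pos: [587.4, -26.2, 43.9]
ee_rot: [-0.0, 0.994, 0.11, 0.0]
force: [-0.0, -0.6, -0.4]
grip_width: 0.002
grip_force: 0.0
time_s: 12.42
eef_pos: [588.8, -25.9, 43.9]
ee_rot: [-0.0, 0.994, 0.11, 0.0]
force: [-0.4, -0.2, 0.2]
grip_width: -0.0
grip_force: 0.5
```

```bash
python3 -m inch '0 0 0 0 0 0;0 0 0 0 0 0;0 0 0 0 0 0;0 0 0 0 0 0;0 0 0 0 0 0;0 0 0 0 0 0;0.5 0 0 0 0 0;0.5 0 0 0 0 0;0.5 0 0 0 0 0;0.5 0 0 0 0 0';python3 -m inch '0.5 0 0 0 0 0;0 0 0 0 0 0;0 0 0 0 0 0;0 0 0 0 0 0;0 0 0 0 0 0;0 0 0 0 0 0;0 0 0 0 0 0;0.5 0 0 0 0 0;0.5 0 0 0 0 0;0.5 0 0 0 0 0'
```

```text
time_s: 13.25
eef_pos: [590.0, -25.6, 43.8]
ee_rot: [-0.0, 0.994, 0.11, -0.001]
force: [-8.5, -1.0, 5.4]
grip_width: -0.001
grip_force: 4.4
time_s: 14.08
eef_pos: [589.9, -25.6, 43.8]
ee_rot: [-0.0, 0.994, 0.11, -0.004]
force: [-21.8, -5.8, 12.1]
grip_width: -0.004
grip_force: 10.9
```

The right drawer is home: motion stopped at x=590 with force building to 22 N. Next is the left drawer.

```bash
python3 -m inch '-3 0 0 0 0 0;-6 0 0 0 0 0;-10 0 0 0 0 0;-12 0 0 0 0 0;-15 0 0 0 0 0;-15 0 0 0 0 0;-14 0 0 0 0 0;0 -10 0 0 0 0;0 -15 0 0 0 0;0 -15 0 0 0 0';python3 -m inch '0 -15 0 0 0 0;0 -15 0 0 0 0;0 -12 0 0 0 0;0 -10 0 0 0 0;0 0 0 0 0 0;4 0 0 0 0 0;4 0 0 0 0 0;4 0 0 0 0 0;4 0 0 0 0 0;0 0 0 0 0 0'
```

```text
time_s: 14.92
eef_pos: [511.1, -1.8, 44.2]
ee_rot: [0.0, 0.994, 0.109, 0.001]
force: [0.3, -0.4, -0.3]
grip_width: 0.002
grip_force: 0.0
time_s: 15.75
eef_pos: [516.0, 51.6, 43.9]
ee_rot: [0.0, 0.994, 0.109, 0.0]
force: [-0.0, -0.9, -0.7]
grip_width: -0.004
grip_force: 0.0
```

```bash
python3 - <<'E'
from rig import ctrl
import cv2,pickle,numpy as np
d={n:ctrl.capture(n) for n in("top","wrist","scene")};d["s"]=ctrl.sense()
pickle.dump(d,open("cap4.pkl","wb"))
im=np.hstack([cv2.resize(d["scene"]["image"][130:230,250:350],(400,400),interpolation=cv2.INTER_CUBIC),cv2.resize(d["wrist"]["image"],(400,400))])
cv2.imwrite("pics/i.png",im[:,:,::-1])
E
```

```text
(no output)
```

View pics/i.png

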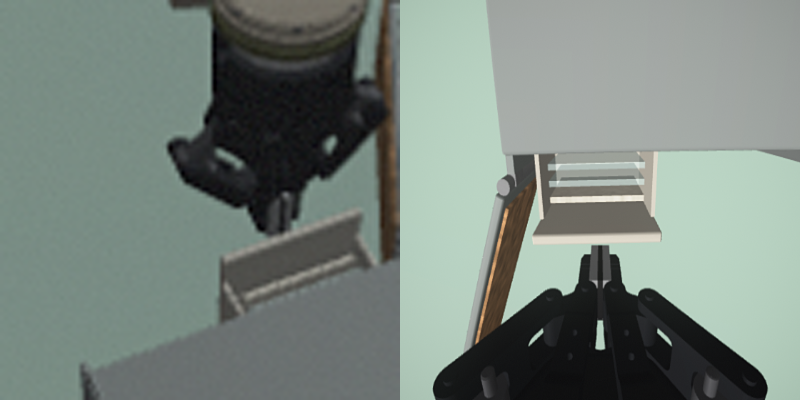

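Picture i shows the fingertips centred in front of the left drawer face (598,240), and the right drawer is flush. About 55 mm remains.

```bash
python3 -m inch '3 0 0 0 0 0;3 0 0 0 0 0;4 0 0 0 0 0;4 0 0 0 0 0;4 0 0 0 0 0;4 0 0 0 0 0;4 0 0 0 0 0;4 0 0 0 0 0;4 0 0 0 0 0;4 0 0 0 0 0';python3 -m inch '3 0 0 0 0 0;3 0 0 0 0 0;2 0 0 0 0 0;2 0 0 0 0 0;1 0 0 0 0 0;1 0 0 0 0 0;1 0 0 0 0 0;1 0 0 0 0 0;0 0 0 0 0 0;0 0 0 0 0 0'
```

```text
time_s: 16.73
eef_pos: [552.5, 60.3, 43.8]
ee_rot: [-0.0, 0.994, 0.11, -0.0]
force: [-1.8, 0.5, 0.6]
grip_width: 0.001
grip_force: 0.9
time_s: 17.57
eef_pos: [566.1, 63.1, 44.0]
ee_rot: [0.0, 0.994, 0.109, 0.0]
force: [-0.8, 0.5, -0.7]
grip_width: 0.001
grip_force: 0.3
```

```bash
python3 -m inch '0 0 0 0 0 0;0 0 0 0 0 0;0 0 0 0 0 0;0 0 0 0 0 0;0.5 0 0 0 0 0;0.5 0 0 0 0 0;0.5 0 0 0 0 0;0.5 0 0 0 0 0;0.5 0 0 0 0 0;0.5 0 0 0 0 0';python3 -m inch '0 0 0 0 0 0;0 0 0 0 0 0;0 0 0 0 0 0;0 0 0 0 0 0;0 0 0 0 0 0;0 0 0 0 0 0;0 0 0 0 0 0;0.5 0 0 0 0 0;0.5 0 0 0 0 0;0.5 0 0 0 0 0'
```

```text
time_s: 18.4
eef_pos: [568.4, 63.8, 43.9]
ee_rot: [0.0, 0.994, 0.11, -0.001]
force: [-6.9, -2.8, 4.2]
grip_width: 0.003
grip_force: 3.5
time_s: 19.23
eef_pos: [568.3, 63.8, 43.9]
ee_rot: [0.0, 0.994, 0.11, -0.003]
force: [-16.6, -4.8, 10.5]
grip_width: 0.001
grip_force: 8.5
```

The left drawer is home. I'll back off, rise and cross over to the outside of the door.

```bash
python3 -m inch '-3 0 0 0 0 0;-8 0 0 0 0 0;-12 0 0 0 0 0;-15 0 0 0 0 0;-12 0 0 0 0 0;0 0 -12 0 0 0;0 0 -20 0 0 0;0 0 -25 0 0 0;0 0 -25 0 0 0;0 0 -20 0 0 0';python3 -m inch '-8 -20 0 0 0 0;-8 -20 0 0 0 0;-8 -20 0 0 0 0;-8 -20 0 0 0 0;-8 -20 0 0 0 0;-8 -20 0 0 0 0;-8 -20 0 0 0 0;-8 -18 0 0 0 0;0 0 0 0 0 -0.8;0 0 0 0 0 -0.9';python3 -m inch '0 0 0 0 0 -1;0 0 0 0 0 -1;0 0 0 0 0 -1;0 0 0 0 0 -1;0 0 0 0 0 -1;0 0 0 0 0 -1;0 0 0 0 0 -1;0 0 0 0 0 -1;0 0 0 0 0 -1;0 0 0 0 0 -0.6'
python3 - <<'E'
from rig import ctrl
import cv2,pickle,numpy as np
from h import *
s=ctrl.sense();print(s["joints"])
d={n:ctrl.capture(n) for n in("top","wrist","scene")};d["s"]=s
pickle.dump(d,open("cap5.pkl","wb"))
# door cork (brown) mask in scene: fit line of top edge
for n,h in(("scene",96),("top",96)):
    im=cv2.cvtColor(d[n]["image"],cv2.COLOR_RGB2HSV)
    m=cv2.inRange(im,(5,70,30),(22,255,200))
    k,l,st,ce=cv2.connectedComponentsWithStats(m)
    for i in range(1,k):
        if st[i,4]>40: print(n,st[i],ce[i].round(),ray(d[n],ce[i],52).round())
E
```

```text
time_s: 20.07
eef_pos: [522.1, 53.4, 147.8]
ee_rot: [0.0, 0.994, 0.11, 0.001]
force: [0.2, -0.8, 0.2]
grip_width: 0.001
grip_force: 0.0
time_s: 20.9
eef_pos: [424.3, 194.6, 146.1]
ee_rot: [-0.0, 0.98, 0.2, 0.001]
force: [0.3, 0.3, 0.1]
grip_width: 0.003
grip_force: 0.0
time_s: 21.73
eef_pos: [424.9, 193.8, 146.0]
ee_rot: [0.0, 0.762, 0.647, 0.001]
force: [0.1, -0.4, 0.3]
grip_width: 0.001
grip_force: 0.0
[1.75946709e-01 2.41475140e-01 1.74960805e+00 4.14592083e-04
 1.14935166e+00 3.38534295e-01]
scene [344 129   5  66 213] [346. 164.] [[451. 140.  52.]]
scene [473 199  27  26 491] [486. 212.] [[643. 432.  52.]]
scene [465 220  20  17  58] [472. 231.] [[686. 378.  52.]]
top [ 90 159  27  26 422] [105. 172.] [[651. 420.  52.]]
top [217 219  19  79 249] [226. 257.] [[454. 136.  52.]]
```

```bash
python3 -m inch '0 0 10 0 0 0;0 0 15 0 0 0;0 0 15 0 0 0;0 0 20 0 0 0;0 0 20 0 0 0;0 0 15 0 0 0;0 0 10 0 0 0;0 0 5 0 0 0;-6 0 0 0 0 0;-6 0 0 0 0 0';python3 -m inch '-6 0 0 0 0 0;-4 0 0 0 0 0;-4 0 0 0 0 0;-3 0 0 0 0 0;-3 0 0 0 0 0;-2 0 0 0 0 0;-2 0 0 0 0 0;-2 0 0 0 0 0;-2 0 0 0 0 0;-2 0 0 0 0 0'
python3 - <<'E'
from rig import ctrl
import pickle
from h import *
d={n:ctrl.capture(n) for n in("top","scene","wrist")}
for n in("scene","top"):
    im=cv2.cvtColor(d[n]["image"],cv2.COLOR_RGB2HSV)
    m=cv2.inRange(im,(5,70,30),(22,255,200))
    k,l,st,ce=cv2.connectedComponentsWithStats(m)
    for i in range(1,k):
        if st[i,4]>40: print(n,st[i],ce[i].round(1))
E
```

```text
time_s: 22.72
eef_pos: [422.7, 181.5, 36.2]
ee_rot: [0.0, 0.764, 0.645, 0.0]
force: [-0.6, -0.1, 0.4]
grip_width: 0.001
grip_force: 0.0
time_s: 23.55
eef_pos: [417.6, 152.1, 35.9]
ee_rot: [-0.0, 0.764, 0.645, 0.0]
force: [0.5, 0.2, -0.3]
grip_width: 0.002
grip_force: 0.3
scene [339 129  10  67 300] [343.3 164.9]
scene [473 199  27  26 488] [485.7 211.9]
scene [465 220  21  17  60] [471.8 230.9]
top [ 90 159  27  26 419] [104.8 172.4]
top [229 219   7  37 114] [232.1 236.8]
```

The door is in contact and has started to move. I'll swing it along the arc.

```bash
for i in 1; do python3 -m inch '-7.4 -0.5 0 0 0 -0.5;-7.4 -0.5 0 0 0 -0.5;-7.4 -0.5 0 0 0 -0.5;-7.4 -0.5 0 0 0 -0.5;-7.4 -0.5 0 0 0 -0.5;-7.4 -0.5 0 0 0 -0.5;-7.4 -0.5 0 0 0 -0.5;-7.4 -0.5 0 0 0 -0.5;-7.4 -0.5 0 0 0 -0.5;-7.4 -0.5 0 0 0 -0.5'; done; cat > chk.py <<'E'
from rig import ctrl
from h import *
s=ctrl.sense();p=s["eef_pos"];q=s["ee_rot"];yaw=2*np.arctan2(q[2],q[1])
H=np.array([552,118.]);n=np.array([np.cos(yaw),np.sin(yaw)]);ty=np.array([n[1],-n[0]])
v=p[:2]-H;print("theta_tool",yaw-np.pi+2*np.pi-0.23-np.pi if 0 else np.round(0.23+np.pi-yaw,3),"off n",(v@n).round(1),"r",-(v@ty).round(1),"j",s["joints"].round(2),"f",s["force"].round(1))
E
python3 chk.py
```

```text
time_s: 24.53
eef_pos: [417.6, 78.6, 35.9]
ee_rot: [0.0, 0.57, 0.822, 0.0]
force: [0.5, 1.2, 0.5]
grip_width: 0.003
grip_force: 0.3
theta_tool 1.442 off n 10.2 r 139.6 j [-0.09  0.33  1.98  0.    0.83 -0.45] f [0.5 1.2 0.5]
```

```bash
python3 -m inch '-7.4 -0.5 0 0 0 -0.5;-7.4 -0.5 0 0 0 -0.5;-7.4 -0.5 0 0 0 -0.5;-7.4 -0.5 0 0 0 -0.5;-7.4 -0.5 0 0 0 -0.5;-7.4 -0.5 0 0 0 -0.5;-7.4 -0.5 0 0 0 -0.5;-7.4 -0.5 0 0 0 -0.5;-7.4 -0.5 0 0 0 -0.5;-7.4 -0.5 0 0 0 -0.5'; python3 chk.py; python3 -m inch '-7.4 -0.5 0 0 0 -0.5;-7.4 -0.5 0 0 0 -0.5;-7.4 -0.5 0 0 0 -0.5;-7.4 -0.5 0 0 0 -0.5;-7.4 -0.5 0 0 0 -0.5;-7.4 -0.5 0 0 0 -0.5;-7.4 -0.5 0 0 0 -0.5;-7.4 -0.5 0 0 0 -0.5;-7.4 -0.5 0 0 0 -0.5;-7.4 -0.5 0 0 0 -0.5'; python3 chk.py
```

```text
time_s: 25.37
eef_pos: [454.4, 15.2, 35.8]
ee_rot: [-0.0, 0.338, 0.941, 0.0]
force: [-0.7, 0.7, 1.0]
grip_width: -0.002
grip_force: 0.3
theta_tool 0.919 off n 10.0 r 141.5 j [-0.23  0.38  1.9   0.    0.86 -1.11] f [-0.7  0.7  1. ]
time_s: 26.2
eef_pos: [517.9, -21.3, 35.7]
ee_rot: [-0.0, 0.083, 0.997, 0.0]
force: [-1.5, 0.7, -0.1]
grip_width: 0.0
grip_force: 0.3
theta_tool 0.395 off n 10.7 r 143.0 j [-0.27  0.5   1.71  0.    0.93 -1.67] f [-1.5  0.7 -0.1]
```

```bash
python3 -m inch '-7.4 -0.5 0 0 0 -0.5;-7.4 -0.5 0 0 0 -0.5;-7.4 -0.5 0 0 0 -0.5;-7.4 -0.5 0 0 0 -0.5;-5 -0.4 0 0 0 -0.34;-3 -0.2 0 0 0 -0.2;-3 -0.2 0 0 0 -0.2;-2 -0.1 0 0 0 -0.14;-1.5 0 0 0 0 -0.1;-1.5 0 0 0 0 -0.1'; python3 chk.py;python3 -m inch '-1 0 0 0 0 -0.07;-1 0 0 0 0 -0.07;-1 0 0 0 0 -0.07;-1 0 0 0 0 -0.07;-1 0 0 0 0 -0.07;0 0 0 0 0 0;0 0 0 0 0 0;0 0 0 0 0 0;-0.5 0 0 0 0 0;-0.5 0 0 0 0 0'; python3 chk.py
```

```text
time_s: 27.03
eef_pos: [563.0, -25.5, 35.8]
ee_rot: [-0.0, -0.077, 0.997, 0.0]
force: [-0.5, 0.1, -0.1]
grip_width: 0.001
grip_force: 0.2
theta_tool 0.075 off n 11.3 r 143.4 j [-0.25  0.58  1.57 -0.    0.99 -1.98] f [-0.5  0.1 -0.1]
time_s: 27.87
eef_pos: [568.9, -24.4, 35.9]
ee_rot: [-0.0, -0.095, 0.995, 0.0]
force: [-1.7, -0.7, 0.0]
grip_width: 0.0
grip_force: 0.2
theta_tool 0.039 off n 10.5 r 143.0 j [-0.25  0.59  1.55  0.    1.   -2.01] f [-1.7 -0.7  0. ]
```

```bash
python3 -m inch '-0.5 0 0 0 0 0;-0.5 0 0 0 0 0;-0.5 0 0 0 0 0;-0.5 0 0 0 0 0;0 0 0 0 0 0;0 0 0 0 0 0;0 0 0 0 0 0;0 0 0 0 0 0;-0.5 0 0 0 0 0;-0.5 0 0 0 0 0'
```

```text
time_s: 28.7
eef_pos: [570.9, -24.0, 35.8]
ee_rot: [-0.001, -0.096, 0.995, 0.0]
force: [-9.3, -2.0, 4.9]
grip_width: -0.001
grip_force: 4.4
```

```bash
python3 -m inch '0 0 0 0 0 0;0 0 0 0 0 0;0 0 0 0 0 0;0 0 0 0 0 0;0 0 0 0 0 0;0 0 0 0 0 0;0 0 0 0 0 0;0 0 0 0 0 0;-0.5 0 0 0 0 0;-0.5 0 0 0 0 0'
```

```text
time_s: 29.53
eef_pos: [570.9, -24.0, 35.8]
ee_rot: [-0.003, -0.096, 0.995, 0.0]
force: [-14.7, -3.0, 8.7]
grip_width: -0.002
grip_force: 7.5
```

The door has stopped at about the predicted shut position, with force building. I'll withdraw and check numerically.

```bash
python3 -m inch '3 0 0 0 0 0;8 0 0 0 0 0;15 0 0 0 0 0;20 0 0 0 0 0;25 0 0 0 0 0;25 0 -10 0 0 0;20 0 -25 0 0 0;10 0 -30 0 0 0;0 0 -30 0 0 0;0 0 -20 0 0 0';python3 -m inch '0 35 0 0 0 0;0 35 0 0 0 0;0 35 0 0 0 0;0 35 0 0 0 0;0 35 0 0 0 0;0 -35 0 0 0 0;0 0 0 0 0 0;0 0 0 0 0 0;0 0 0 0 0 0;0 0 0 0 0 0'
python3 - <<'E'
from rig import ctrl
import pickle
from h import *
a=pickle.load(open("cap0.pkl","rb"))
d={n:ctrl.capture(n) for n in("top","scene","wrist")};pickle.dump(d,open("cap6.pkl","wb"))
c=d["top"]
# cabinet-frame projections: brightness profile along cabinet x over the front at several y
Y=.23
ex=np.array([np.cos(Y),np.sin(Y),0]);ey=np.array([-np.sin(Y),np.cos(Y),0]);O=np.array([677,42,0.])
for n in("top","scene"):
  for y in(80,46,0,-46,-80):
    P=np.array([O+ex*x+ey*y+[0,0,96] for x in range(-150,-70,4)])
    u=cv2.projectPoints(P,d[n]["rvec"],d[n]["tvec"],d[n]["intrinsics"],d[n]["D"])[0].reshape(-1,1,2).astype(np.float32)
    v=cv2.remap(d[n]["image"],u,None,cv2.INTER_LINEAR)[:,0].astype(int); print(n,y,(v[:,1]-v[:,0]).tolist())
# shift of cabinet top vs start (gray mask centroid)
for n in("top","scene"):
  for q in(a,d):
    im=q[n]["image"].astype(int);hs=cv2.cvtColor(q[n]["image"],cv2.COLOR_RGB2HSV)
    m=((hs[...,1]<35)&(im.max(2)>80)&(im.max(2)<135)).astype(np.uint8)
    m=cv2.morphologyEx(m,cv2.MORPH_OPEN,np.ones((5,5)));k,l,st,ce=cv2.connectedComponentsWithStats(m)
    for i in range(1,k):
      if st[i,4]>2000: print(n,st[i],ce[i].round(1))
E
```

```text
time_s: 30.37
eef_pos: [449.6, -48.0, 153.8]
ee_rot: [0.002, -0.095, 0.995, -0.001]
force: [0.2, -1.1, 0.8]
grip_width: 0.001
grip_force: 0.0
time_s: 31.2
eef_pos: [422.7, 89.4, 150.9]
ee_rot: [0.0, -0.095, 0.996, 0.0]
force: [1.2, 0.2, 0.2]
grip_width: 0.003
grip_force: 0.0
top 80 [20, 21, 22, 22, 21, 22, 21, 22, 21, 18, 5, 5, -4, -3, -1, 0, 5, 6, 6, 7]
top 46 [22, 22, 21, 21, 21, 21, 22, 22, 22, 18, 5, 6, -1, -4, -1, 1, 6, 6, 7, 7]
top 0 [21, 22, 22, 22, 22, 22, 22, 22, 21, 20, 4, 5, 1, -1, 3, 3, 6, 6, 6, 6]
top -46 [22, 22, 21, 22, 22, 21, 22, 23, 22, 20, 6, 5, 1, -6, -1, 0, 5, 5, 5, 6]
top -80 [22, 22, 21, 22, 23, 23, 22, 21, 21, 20, 10, 4, 0, -5, 3, 0, 4, 5, 6, 6]
scene 80 [20, 20, 19, 20, 19, 19, 18, 19, 19, 20, 20, 13, 6, -5, -18, -4, 6, 5, 6, 5]
scene 46 [19, 19, 20, 20, 20, 19, 20, 20, 19, 19, 20, 14, 5, -5, -21, -4, 6, 6, 6, 7]
scene 0 [19, 19, 20, 19, 19, 20, 20, 20, 19, 19, 19, 15, 6, 1, -17, -5, 5, 5, 5, 6]
scene -46 [18, 19, 19, 19, 19, 19, 18, 20, 19, 19, 20, 17, 5, 2, -22, -10, 5, 5, 5, 6]
scene -80 [19, 19, 19, 19, 19, 20, 18, 20, 20, 20, 20, 17, 7, 1, -16, -12, 5, 5, 6, 6]
top [    0     0   560    59 29970] [275.   26.3]
top [ 214  107  106  109 7570] [266.1 157.6]
top [    0     0   560    59 29476] [274.8  26.1]
top [ 214  107  105  102 7848] [266.3 159.1]
scene [ 273  194  118  100 7304] [329.6 242. ]
scene [ 419  363  141   57 4439] [496.9 396.8]
scene [ 273  194  118  100 7100] [330.6 243. ]
```

```bash
python3 -c "
from rig import ctrl
print(ctrl.finish_job())"
```

```text
the job is handed in; nothing more can be done
None
```

I pushed both drawers home, then the door shut, and handed the job in at about 31 s; final images show the door flush and the cabinet unmoved. The first right-drawer pass ran too high, carrying the fingertips over the panel and above the slides; I felt no contact there.

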